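# Take two stacks of sample jars apart and serve four lab stations

### The arm

A 6-joint arm with a two-finger parallel gripper is mounted at the origin on the work surface. World frame = base frame: x ahead of the robot, y to its left, z up, the work surface at z = 0. Lengths are in m, angles in rad, forces in N, time in s.
With the tool pointing down it reaches from about 0.375 to 0.9 m from the base axis. Payload 3.1 kg.
Tool frame: the origin (TCP) lies between the finger pads; the fingertips stand 22 mm ahead of it and the grasp point (between the pads) lies 3 mm ahead of it; z points along the fingers, y is the line along which they close (so a half turn about z gives the same grasp; the last joint's range is limited). The gripper opens to 87 mm and grips with 3 to 60 N. Pads are 19 mm wide; open, the fingers measure 117 mm over their backs; the gripper's body (75 mm by 190 mm) begins 51 mm behind the grasp point.
Start: joints at [1.117, 0.527, 1.433, -0, 1.181, -0.178], TCP at [0.17, 0.601, 0.212] pointing down, gripper open.
Joint ranges: [-3.08, 3.08], [-0.75, 2.2], [0.22, 2.44], [-1.43, 4.57], [0, 2.65], [-2.85, 2.85]. Speed limits (rad/s): [2.79, 2.79, 3.14, 3.14, 3.14, 3.14].

### API

Orientations are given as a unit quaternion [x, y, z, w].
In Python, from rig import robot gives the robot as it stands.
- The arm moves only by the tool move_arm, never from a script. Its argument "series" is text: rows parted by semicolons, each of 6 numbers parted by spaces: the shift along the tool's x, y, z in mm, then the turn, a rotation vector about the tool's x, y, z in degrees. In form: dx dy dz ax ay az; .... A call has 1 to 8 rows; each row is the pose to reach, as a shift and turn from the pose commanded when the call began, along the tool's axes at that moment; what a row does not reach only later rows make up. A row lasts 1/12 s, in which the tool goes at most 41.7 mm and 7.16 degrees, less where a joint would pass 70% of its speed; a pose out of reach is approached as far as the arm can. A call with a gripper value outside its range is refused whole. "jaw" is the opening, from 0 (shut) to 1 (fully open), set as the call begins (left out, the last holds). The fingers move at their own pace and stop on an object; "newtons" is the grip in N (left out, the last holds). Time passes only in rows, so rows that repeat a pose let the fingers close. It gives the time, the measured TCP pose, the force, the opening and the grip force at its end, in the units of the state.
- robot.get_obs(): the state, without advancing time (a new reading comes with each control period).
- robot.camera(name): name is "scene" or "side" or "wrist"; returns a dict with "img" (480x640x3 uint8, red, green, blue), "mtx" (3x3 intrinsics, pixels), "world_to_cam" (4x4, takes a point from world to camera coordinates). Camera axes: x right, y down, z forward; pixel columns grow to the right and rows downward; lengths in m; the calibration is good to about 2 mm. The wrist camera is an equidistant fisheye: a pixel r from the principal point sees the ray r / f radians off the axis. A picture is of the moment at which its call begins. There is no depth.
- robot.hand_in(): hands the job in; it is judged then, once.
Trained networks look in a picture, given as the dict that the camera call returned (one of the last four; its "shot" number tells which), for a name from the list of things; names that differ only in an ending like _2 or _b are one class to them, and where a whole thing is asked for, a point or a joint stands for the part that bears it (a point fixed in the world has none). Each returns a list of dicts, best first, with "p" (0 to 1); they miss things now and then, are a little off and sometimes report something else, mostly with a low value. They report only what shows in the picture. A call takes as long as a camera call. They do not tell look-alikes from the thing itself.
- robot.search_frame(picture, thing): "xyz" ([x, y, z] in m, in world coordinates, good to about 4 mm: the middle of the surface that is visible of it).
- robot.tip_of(picture, thing): "xyz" ([x, y, z] in m, in world coordinates, good to about 4 mm: a listed point, or the origin of a listed thing).
The state is a dict: "time": time; "q": joint angles; "joint_velocities": joint speeds; "joint_torque": joint torques, N m; "position": TCP position; "tool_rot": TCP orientation; "ft_force": force on the tool from outside, world axes, zero at the start; "moment": the same for the moment, N m; "grip_width": finger opening in m; "grip_force": force on a finger pad.
Only numpy, scipy, OpenCV 4.12 (cv2) and the standard library are available. Lean on these libraries where they do the work, as an engineer would, in place of code of your own. Each camera call takes 0.05 s, during which the arm holds its last target. There are 200 camera calls.

### The job

Take the two stacks of sample jars apart and set each jar upright in the middle of its own station: the red-lidded jar on the steel pan of the balance, the yellow-lidded jar on the white plate of the purple stirrer, the blue-lidded jar on the black head of the shaker and the green-lidded jar on the cork stand. Set the jars down rather than drop them, do not tip them over, and leave the conical flask and the beaker standing where they are.

Things in the scene. Friction and masses are not known exactly. Their poses are not given: they have to be found in the camera images.
- red_jar_mid (a point): white screw-top jar, upright cylinder 60 mm in diameter and 50 mm tall, with a flat red lid as wide as the jar (top 16 mm); mass about 0.16 kg. At the start it stands on the bench as the foot of one of two stacks with a smaller jar on its lid, so that from above it shows as a red ring round the smaller lid. The point is its centre, 25 mm above its underside; z is its axis
- yellow_jar_mid (a point): white screw-top jar, upright cylinder 60 mm in diameter and 50 mm tall, with a flat yellow lid as wide as the jar (top 16 mm); mass about 0.16 kg. At the start it stands on the bench as the foot of one of two stacks with a smaller jar on its lid, so that from above it shows as a yellow ring round the smaller lid. The point is its centre, 25 mm above its underside; z is its axis
- blue_jar_mid (a point): small white screw-top jar, upright cylinder 42 mm in diameter and 44 mm tall, with a flat blue lid as wide as the jar (top 16 mm); mass about 0.07 kg. At the start it stands on the lid of either the red-lidded or the yellow-lidded jar. The point is its centre, 22 mm above its underside; z is its axis
- green_jar_mid (a point): small white screw-top jar, upright cylinder 42 mm in diameter and 44 mm tall, with a flat green lid as wide as the jar (top 16 mm); mass about 0.07 kg. At the start it stands on the lid of either the red-lidded or the yellow-lidded jar. The point is its centre, 22 mm above its underside; z is its axis
- balance_plate (a point): compact laboratory balance: white housing with a small display in front and a round mid-grey brushed-steel weighing pan. The point is the centre of the top of the pan, z up; the pan is 90 mm across and its top is 50 mm above the bench. Fixed to the bench; housing 130 x 110 mm and 14 mm lower than the plate, reaching 75 mm from the centre towards its front (-x of this frame) and 55 mm elsewhere
- stirrer_plate (a point): magnetic stirrer: purple housing with a grey front, a black knob and a round white plate. The point is the centre of the top of the plate, z up; the plate is 90 mm across and its top is 62 mm above the bench. Fixed to the bench; housing 130 x 110 mm and 14 mm lower than the plate, reaching 75 mm from the centre towards its front (-x of this frame) and 55 mm elsewhere
- shaker_plate (a point): vortex shaker: teal housing with a round black rubber head. The point is the centre of the top of the head, z up; the head is 72 mm across and its top is 72 mm above the bench. Fixed to the bench; housing 130 x 110 mm and 14 mm lower than the plate, reaching 75 mm from the centre towards its front (-x of this frame) and 55 mm elsewhere
- cork_stand_plate (a point): plain round cork stand lying on the bench, 72 mm across and 14 mm thick, fixed. The point is the centre of its top, z up
- flask_mid (a point): small stoppered conical glass flask with a white stopper, foot 54 mm across, 88 mm tall, standing loose between the stations; to be left where it is. The point is on its axis, 44 mm above the bench
- beaker_mid (a point): empty glass beaker, 52 mm across and 68 mm tall, standing loose on the bench at the left; to be left where it is. The point is on its axis, 34 mm above the bench
Mind the look-alikes: they are no part of the job. Leave any orange look-alike of the part that bears green_jar_mid alone.

How it is judged:
At the end, for the whole second after the job is handed in: Each jar stands upright (within 7 degrees), released and at rest on its own station, its axis within 15 mm of the centre of the pan, plate, head or stand and its underside within 6 mm of that surface's height: red on balance, yellow on stirrer, blue on shaker, green on cork stand (horizontal distance between red_jar_mid and balance_plate below 0.015 m and z of red_jar_mid in the frame of balance_plate between 0.019 and 0.031 m and angle between each of red_jar_mid, yellow_jar_mid, blue_jar_mid, green_jar_mid's own z axis and vertical below 0.12 rad and linear speed of each of red_jar, yellow_jar, blue_jar, green_jar below 0.02 m/s and contact force between each of red_jar, yellow_jar, blue_jar, green_jar and the fingers below 0.05 N and horizontal distance between yellow_jar_mid and stirrer_plate below 0.015 m and z of yellow_jar_mid in the frame of stirrer_plate between 0.019 and 0.031 m and horizontal distance between blue_jar_mid and shaker_plate below 0.015 m and z of blue_jar_mid in the frame of shaker_plate between 0.016 and 0.028 m and horizontal distance between green_jar_mid and cork_stand_plate below 0.015 m and z of green_jar_mid in the frame of cork_stand_plate between 0.016 and 0.028 m); the robot touches nothing.
It fails at once if a jar was tipped over (more than 35 degrees) (angle between any of red_jar_mid, yellow_jar_mid, blue_jar_mid, green_jar_mid's own z axis and vertical above 0.61 rad).
It fails at once if a jar was dropped (moving free of the fingers at over 0.6 m/s, about 2 cm of fall) ((linear speed of red_jar above 0.6 m/s and contact force between red_jar and the fingers below 0.01 N) or (linear speed of yellow_jar above 0.6 m/s and contact force between yellow_jar and the fingers below 0.01 N) or (linear speed of blue_jar above 0.6 m/s and contact force between blue_jar and the fingers below 0.01 N) or (linear speed of green_jar above 0.6 m/s and contact force between green_jar and the fingers below 0.01 N)).
It fails at once if the flask or the beaker was shifted by more than 3 cm or knocked over (distance of any of flask_mid, beaker_mid from where it was at the start of the episode above 0.03 m).
It also fails if it takes over 122 s, if anything falls off the work surface, if the arm or the gripper's body presses on something with over 40 N, if the wrist force passes 120 N, or if a joint passes its speed limit or range.

## Working session

There is one attempt and no reset: what is moved stays moved. The work goes in short steps, Python scripts to look and compute and a tool call to move; the robot and the scene stay as the last step left them, time stands still between calls to the robot, and variables do not carry over. Pictures are saved under pics/ and viewed, at most 14 in all, crops included, and the job is handed in when it is done.

Besides the shell and the picture viewer there is one more tool, called after ">>>" in YAML: its name, and indented under it one key for each argument. move_arm: Moves the arm, as the interface text tells. Its arguments: {"type":"object","properties":{"series":{"type":"string"},"jaw":{"type":"number"},"newtons":{"type":"number"}},"required":["series"]}

```bash
mkdir -p pics; cat > h.py <<'E'
from rig import robot
import numpy as np, cv2
def save(n,c): cv2.imwrite(f'pics/{n}.png',c['img'][:,:,::-1])
E
python3 - <<'E'
from h import *
names=['red_jar_mid','yellow_jar_mid','blue_jar_mid','green_jar_mid','balance_plate','stirrer_plate','shaker_plate','cork_stand_plate','flask_mid','beaker_mid']
for n in ['scene','side']:
    c=robot.camera(n); save(n,c)
    print(n,np.round(np.linalg.inv(c['world_to_cam'])[:3,3],2))
    for t in names:
        print(t,[(np.round(d['xyz'],3).tolist(),round(d['p'],2)) for d in robot.tip_of(c,t)[:3]])
c=robot.camera('wrist'); save('wrist',c)
o=robot.get_obs(); print(o)
E
```

```text
scene [ 1.12 -0.59  0.79]
red_jar_mid [([0.447, 0.069, 0.022], 0.82)]
yellow_jar_mid [([0.457, -0.098, 0.024], 0.78), ([0.645, 0.362, 0.038], 0.2)]
blue_jar_mid [([0.446, 0.067, 0.071], 0.64)]
green_jar_mid [([0.465, -0.094, 0.072], 0.8), ([0.36, -0.058, 0.018], 0.7), ([0.369, -0.143, 0.017], 0.58)]
balance_plate [([0.452, 0.363, 0.049], 0.57), ([0.467, -0.094, 0.074], 0.51)]
stirrer_plate [([0.665, -0.139, 0.061], 0.85)]
shaker_plate [([0.418, -0.354, 0.072], 0.95), ([0.459, -0.098, 0.022], 0.61)]
cork_stand_plate [([0.66, 0.137, 0.013], 0.84)]
flask_mid [([0.575, -0.008, 0.043], 0.61), ([0.468, -0.096, 0.07], 0.35)]
beaker_mid [([0.649, 0.361, 0.038], 0.72), ([0.455, 0.363, 0.05], 0.21)]
side [ 0.38 -0.85  0.72]
red_jar_mid [([0.443, 0.07, 0.026], 0.94)]
yellow_jar_mid [([0.458, -0.095, 0.021], 0.73)]
blue_jar_mid [([0.446, 0.072, 0.075], 0.89)]
green_jar_mid [([0.367, -0.142, 0.019], 0.84), ([0.469, -0.207, 0.022], 0.81), ([0.36, -0.055, 0.025], 0.72)]
balance_plate [([0.458, 0.368, 0.056], 0.78)]
stirrer_plate [([0.665, -0.144, 0.062], 0.69)]
shaker_plate [([0.419, -0.357, 0.073], 0.56)]
cork_stand_plate [([0.656, 0.135, 0.017], 0.67)]
flask_mid [([0.576, -0.004, 0.047], 0.8)]
beaker_mid [([0.652, 0.363, 0.034], 0.87)]
{'time': 1.15, 'q': array([ 1.11652105e+00,  5.27497913e-01,  1.43271814e+00,  5.57891179e-06,
        1.18138593e+00, -1.78516550e-01]), 'joint_velocities': array([ 0.00047788, -0.00083036,  0.00030915,  0.0004094 ,  0.0002101 ,
        0.00060306]), 'joint_torque': array([ 1.35698559e-03, -4.40028834e+01, -1.76989371e+01,  6.34856313e-02,
        5.04818838e-02,  4.15384889e-06]), 'position': array([0.17014063, 0.60136676, 0.21234389]), 'tool_rot': array([ 1.37443962e-01,  9.90509544e-01, -3.62704305e-06, -3.90287029e-06]), 'ft_force': array([ 0.08653241, -0.15430056, -0.43876113]), 'moment': array([-0.01656079,  0.01837767, -0.01086707]), 'grip_force': 0.0, 'grip_width': 0.0869300393547473}
```

View pics/scene.png

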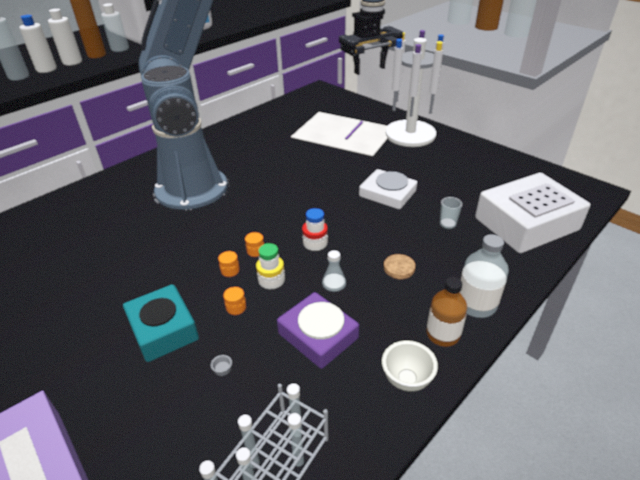

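View pics/side.png

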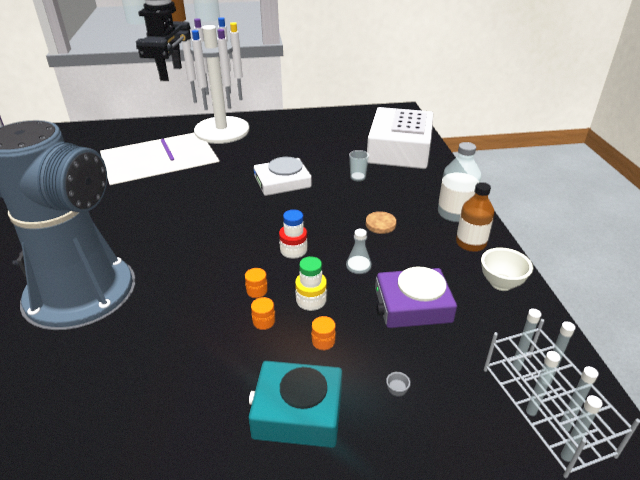

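The scene picture shows the blue lid over red at (315,230) and the green lid over yellow at (268,255). The orange look-alikes are at (255,244), (229,264) and (235,300). In both views the stations and the flask (335,272) and beaker (450,212) agree with the network points. I take the green lid at scene pixel (268,252) and will check it close up, starting by moving above the blue/red stack.

>>> move_arm:
  series: "-20 -22 0 0 0 -2; -48 -51 0 0 0 -5; -76 -81 0 0 0 -8; -104 -111 0 0 0 -11; -132 -140 0 0 0 -14; -160 -170 0 0 0 -15.8; -188 -200 0 0 0 -15.8; -215 -229 0 0 0 -15.8"
  jaw: 0.8
  newtons: 15

```text
time: 1.82
position: [0.3153, 0.3208, 0.2126]
tool_rot: [-0.0, 1.0, 0.0, 0.0]
ft_force: [1.1, 0.8, -0.9]
grip_width: 0.0698
grip_force: 0.0
```

>>> move_arm:
  series: "-19 -36 0 0 0 0; -37 -72 0 0 0 0; -56 -108 0 0 0 0; -75 -144 0 0 0 0; -94 -180 0 0 0 0; -112 -216 0 0 0 0; -125 -240 0 0 0 0; -131 -252 0 0 0 0"

```text
time: 2.48
position: [0.4483, 0.0671, 0.2128]
tool_rot: [0.002, 1.0, -0.001, 0.002]
ft_force: [-0.0, -0.8, 0.0]
grip_width: 0.0695
grip_force: 0.0
```

```bash
cat >> h.py <<'E'
def ray(c,uv):
    "world ray (origin, dir) for wrist fisheye pixel"
    K=c['mtx']; a=np.array([(uv[0]-K[0,2])/K[0,0],(uv[1]-K[1,2])/K[1,1]]); r=np.hypot(*a)
    d=np.array([*(a/max(r,1e-9)*np.sin(r)),np.cos(r)]); T=np.linalg.inv(c['world_to_cam'])
    return T[:3,3],T[:3,:3]@d
def at(c,uv,z):
    o,d=ray(c,uv); return (o+d*(z-o[2])/d[2])[:2]
E
python3 - <<'E'
from h import *
c=robot.camera('wrist'); save('w1',c)
print(np.linalg.inv(c['world_to_cam']),c['mtx'],robot.get_obs()['position'])
for t in ['red_jar_mid','yellow_jar_mid','blue_jar_mid','green_jar_mid','balance_plate','stirrer_plate','shaker_plate','cork_stand_plate','flask_mid']:
    print(t,[(np.round(d['xyz'],3).tolist(),round(d['p'],2)) for d in robot.tip_of(c,t)[:3]])
E
```

```text
[[ 0.00454983  0.95354044  0.30123069  0.36488067]
 [ 0.99998762 -0.00373204 -0.00329026  0.0674401 ]
 [-0.00201319  0.30124193 -0.95354562  0.38571498]
 [ 0.          0.          0.          1.        ]] [[371.64829954   0.         317.73864153]
 [  0.         371.64829954 242.4728261 ]
 [  0.           0.           1.        ]] [0.4491144  0.06635359 0.21278276]
red_jar_mid [([0.444, 0.068, 0.025], 0.71)]
yellow_jar_mid [([0.461, -0.096, 0.023], 0.69)]
blue_jar_mid [([0.446, 0.072, 0.072], 0.98)]
green_jar_mid [([0.368, -0.143, 0.02], 0.85), ([0.362, -0.058, 0.018], 0.72), ([0.468, -0.208, 0.02], 0.63)]
balance_plate [([0.453, 0.362, 0.054], 0.57), ([0.447, 0.07, 0.027], 0.18)]
stirrer_plate []
shaker_plate []
cork_stand_plate [([0.656, 0.132, 0.012], 0.79)]
flask_mid [([0.58, -0.008, 0.042], 0.65)]
```

View pics/w1.png

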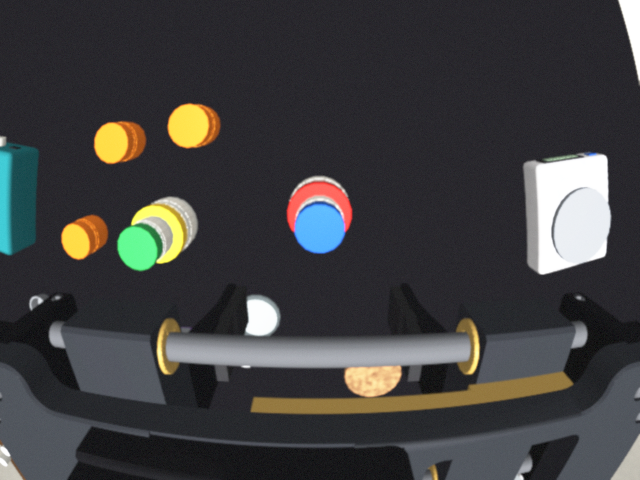

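The wrist view shows the blue lid at (320,226) over a red ring. The real green lid is at (140,247) over a yellow ring, and the orange look-alikes at (193,125), (119,142) and (82,238) are rejected. I'll refine the lid positions from their blobs.

```bash
python3 - <<'E'
from h import *
im=cv2.imread('pics/w1.png'); hsv=cv2.cvtColor(im,cv2.COLOR_BGR2HSV)
c=robot.camera('wrist'); print(robot.get_obs()['position'])
for n,h0,h1,z in [('blue',100,125,.094),('green',60,85,.094)]:
    m=cv2.inRange(hsv,(h0,150,60),(h1,255,255)); k,l,s,ce=cv2.connectedComponentsWithStats(m)
    i=1+np.argmax(s[1:,4]); print(n,ce[i],s[i],at(c,ce[i],z))
for n,uv,z in [('pan',(581,226),.05),('cork',(373,374),.014)]: print(n,at(c,uv,z))
E
```

```text
[0.44526967 0.07127257 0.21241184]
blue [319.15369458 228.15665025] [ 294  202   52   52 2030] [0.44113602 0.0721196 ]
green [138.40762656 246.63050625] [ 117  224   44   47 1521] [ 0.45740526 -0.08972048]
pan [0.44732204 0.36721037]
cork [0.65007977 0.14000017]
```

>>> move_arm:
  series: "0 -1 15 0 0 0; 0 -1 40 0 0 0; 0 -1 70 0 0 0; 0 -1 95 0 0 0; 0 -1 115 0 0 0; 0 -1 127 0 0 0; 0 -1 132 0 0 0; 0 -1 132 0 0 0"

```text
time: 3.7
position: [0.445, 0.0698, 0.0794]
tool_rot: [-0.0, 1.0, 0.0, -0.001]
ft_force: [-0.4, 0.5, -0.1]
grip_width: 0.0697
grip_force: 0.0
```

>>> move_arm:
  series: "0 0 0 0 0 0; 0 0 0 0 0 0; 0 0 0 0 0 0; 0 0 0 0 0 0; 0 0 0 0 0 0; 0 0 0 0 0 0"
  jaw: 0.3
  newtons: 12

```text
time: 4.2
position: [0.4461, 0.0694, 0.0809]
tool_rot: [0.0, 1.0, -0.0, 0.001]
ft_force: [1.0, 0.3, 3.6]
grip_width: 0.041
grip_force: 12.0
```

>>> move_arm:
  series: "0 0 -4 0 0 0; 0 0 -12 0 0 0; 0 0 -25 0 0 0; 0 0 -45 0 0 0; 0 0 -68 0 0 0; 0 0 -90 0 0 0; 0 -10 -104 0 0 0; 0 -25 -110 0 0 0"

```text
time: 4.87
position: [0.4466, 0.0449, 0.1931]
tool_rot: [-0.001, 1.0, -0.0, 0.002]
ft_force: [0.8, 1.1, -0.4]
grip_width: 0.0411
grip_force: 12.0
```

>>> move_arm:
  series: "2 -25 0 0 0 0; 4 -57 0 0 0 0; 7 -92 0 0 0 0; 10 -129 0 0 0 0; 13 -167 0 0 0 0; 16 -205 0 0 0 0; 18 -243 0 0 0 0; 20 -280 0 0 0 0"

```text
time: 5.53
position: [0.4249, -0.2373, 0.191]
tool_rot: [0.0, 1.0, -0.0, 0.0]
ft_force: [1.7, 1.2, -0.4]
grip_width: 0.0409
grip_force: 12.0
```

>>> move_arm:
  series: "3 -35 0 0 0 0; 5 -66 0 0 0 0; 6 -92 0 0 0 0; 7 -110 0 0 0 0; 7 -118 0 0 0 0; 7 -120 0 0 0 0; 7 -120 0 0 0 0; 7 -120 0 0 0 0"

```text
time: 6.2
position: [0.4184, -0.3538, 0.1903]
tool_rot: [-0.0, 1.0, 0.001, -0.0]
ft_force: [0.5, -0.0, -0.6]
grip_width: 0.0409
grip_force: 12.0
```

```bash
cat >> h.py <<'E'
def look(cam,things,name=None):
    c=robot.camera(cam)
    if name: save(name,c)
    o=robot.get_obs(); print(np.round(o['position'],4),o['grip_width'],o['grip_force'])
    for t in things: print(cam,t,[(np.round(d['xyz'],3).tolist(),round(d['p'],2)) for d in robot.tip_of(c,t)[:3]])
E
python3 - <<'E'
from h import *
look('wrist',['shaker_plate','blue_jar_mid','stirrer_plate'],'w2')
look('side',['blue_jar_mid'])
E
```

```text
[ 0.4185 -0.3537  0.1903] 0.04071270235820614 11.99995368719101
wrist shaker_plate [([0.421, -0.356, 0.068], 0.87)]
wrist blue_jar_mid [([0.42, -0.352, 0.181], 0.62)]
wrist stirrer_plate []
[ 0.4188 -0.3545  0.1905] 0.04050202690268998 11.99989601969719
side blue_jar_mid [([0.418, -0.353, 0.182], 0.65)]
```

View pics/w2.png

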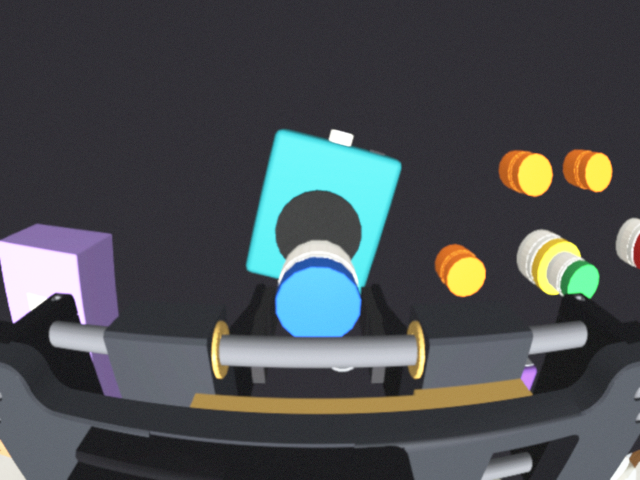

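The wrist picture shows the blue jar held upright at (318,298), above the black head at (318,228). Now I'll lower it.

>>> move_arm:
  series: "0 -1 12 0 0 0; 0 -2 32 0 0 0; 0 -2 52 0 0 0; 0 -2 68 0 0 0; 0 -2 78 0 0 0; 0 -2 83 0 0 0; 0 -2 86 0 0 0; 0 -2 88 0 0 0"

```text
time: 7.17
position: [0.4189, -0.3576, 0.1028]
tool_rot: [-0.0, 1.0, -0.0, 0.0]
ft_force: [-1.5, 2.2, 12.7]
grip_width: 0.041
grip_force: 12.0
```

>>> move_arm:
  series: "0 0 0 0 0 0; 0 0 0 0 0 0; 0 0 0 0 0 0"

```text
time: 7.42
position: [0.4191, -0.358, 0.1031]
tool_rot: [-0.0, 1.0, -0.001, 0.001]
ft_force: [0.3, 0.1, -0.5]
grip_width: 0.0408
grip_force: 12.0
```

>>> move_arm:
  series: "0 0 0.5 0 0 0; 0 0 1 0 0 0; 0 0 1 0 0 0"

```text
time: 7.67
position: [0.4191, -0.3581, 0.1028]
tool_rot: [-0.0, 1.0, -0.001, 0.001]
ft_force: [-1.4, 1.1, 7.9]
grip_width: 0.0409
grip_force: 12.0
```

>>> move_arm:
  series: "0 0 0 0 0 0; 0 0 0 0 0 0; 0 0 0 0 0 0; 0 0 0 0 0 0; 0 0 0 0 0 0"
  jaw: 0.8

```text
time: 8.08
position: [0.4186, -0.3575, 0.1012]
tool_rot: [0.0, 1.0, 0.0, -0.0]
ft_force: [-0.0, 0.8, 0.0]
grip_width: 0.0652
grip_force: 0.0
```

>>> move_arm:
  series: "0 0 -8 0 0 0; 0 0 -25 0 0 0; 0 0 -50 0 0 0; 0 0 -80 0 0 0; 0 0 -105 0 0 0; 0 0 -112 0 0 0; 0 0 -112 0 0 0; 0 0 -112 0 0 0"

```text
time: 8.75
position: [0.4184, -0.3572, 0.2132]
tool_rot: [0.0, 1.0, 0.0, -0.0]
ft_force: [0.3, 0.2, -1.0]
grip_width: 0.07
grip_force: 0.0
```

```bash
python3 - <<'E'
from h import *
look('wrist',['shaker_plate','blue_jar_mid','yellow_jar_mid'])
look('side',['blue_jar_mid','yellow_jar_mid'])
E
```

```text
[ 0.418  -0.3567  0.2123] 0.0692547931398199 0.0
wrist shaker_plate []
wrist blue_jar_mid [([0.42, -0.357, 0.095], 0.89)]
wrist yellow_jar_mid [([0.46, -0.093, 0.025], 0.76)]
[ 0.4181 -0.3568  0.2118] 0.06961910741834308 0.0
side blue_jar_mid [([0.423, -0.36, 0.098], 0.64)]
side yellow_jar_mid []
```

>>> move_arm:
  series: "-3 20 0 0 0 0; -10 58 0 0 0 0; -17 98 0 0 0 0; -24 138 0 0 0 0; -31 178 0 0 0 0; -37 216 0 0 0 0; -41 245 0 0 0 0; -43 261 0 0 0 0"

```text
time: 9.77
position: [0.461, -0.093, 0.213]
tool_rot: [-0.001, 1.0, 0.001, -0.001]
ft_force: [-0.6, -0.9, -0.3]
grip_width: 0.0698
grip_force: 0.0
```

>>> move_arm:
  series: "0 0 15 0 0 0; 0 0 40 0 0 0; 0 0 70 0 0 0; 0 0 95 0 0 0; 0 0 115 0 0 0; 0 0 127 0 0 0; 0 0 132 0 0 0; 0 0 132 0 0 0"

```text
time: 10.43
position: [0.4609, -0.0962, 0.0801]
tool_rot: [0.0, 1.0, 0.001, -0.001]
ft_force: [-0.3, -0.4, 0.3]
grip_width: 0.0698
grip_force: 0.0
```

>>> move_arm:
  series: "0 0 0 0 0 0; 0 0 0 0 0 0; 0 0 0 0 0 0; 0 0 0 0 0 0; 0 0 0 0 0 0; 0 0 0 0 0 0"
  jaw: 0.3

```text
time: 10.93
position: [0.462, -0.0967, 0.0819]
tool_rot: [0.0, 1.0, -0.0, 0.001]
ft_force: [0.5, 0.6, 2.2]
grip_width: 0.0404
grip_force: 12.0
```

>>> move_arm:
  series: "0 0 -4 0 0 0; 0 0 -12 0 0 0; 0 0 -25 0 0 0; 0 0 -45 0 0 0; 0 0 -68 0 0 0; 0 0 -90 0 0 0; 0 0 -104 0 0 0; 0 0 -110 0 0 0"

```text
time: 11.6
position: [0.4628, -0.097, 0.194]
tool_rot: [-0.0, 1.0, -0.001, 0.002]
ft_force: [0.4, -0.2, -0.9]
grip_width: 0.0404
grip_force: 12.0
```

>>> move_arm:
  series: "-8 10 0 0 0 0; -26 31 0 0 0 0; -50 60 0 0 0 0; -75 89 0 0 0 0; -100 118 0 0 0 0; -125 148 0 0 0 0; -150 178 0 0 0 0; -172 204 0 0 0 0"

```text
time: 12.27
position: [0.6343, 0.1097, 0.1907]
tool_rot: [-0.0, 1.0, 0.0, -0.001]
ft_force: [-0.3, -0.3, -0.6]
grip_width: 0.0407
grip_force: 12.0
```

>>> move_arm:
  series: "-14 16 0 0 0 0; -22 25 0 0 0 0; -24 28 0 0 0 0; -24 28 0 0 0 0; -24 28 0 0 0 0"

```text
time: 12.68
position: [0.6565, 0.135, 0.1907]
tool_rot: [-0.0, 1.0, -0.0, -0.001]
ft_force: [-0.6, -0.0, 0.4]
grip_width: 0.0408
grip_force: 12.0
```

```bash
python3 - <<'E'
from h import *
look('wrist',['cork_stand_plate','green_jar_mid','flask_mid'],'w3')
look('scene',['cork_stand_plate','green_jar_mid'])
E
```

```text
[0.6565 0.1346 0.1909] 0.040704496391845445 11.999814212322235
wrist cork_stand_plate [([0.654, 0.135, 0.012], 0.9)]
wrist green_jar_mid [([0.472, -0.209, 0.021], 0.64), ([0.66, 0.134, 0.184], 0.62)]
wrist flask_mid [([0.579, -0.007, 0.04], 0.68)]
[0.6572 0.1345 0.1915] 0.040310037870693635 11.999879032373428
scene cork_stand_plate [([0.659, 0.134, 0.012], 0.73)]
scene green_jar_mid [([0.367, -0.141, 0.017], 0.77), ([0.661, 0.136, 0.181], 0.7), ([0.358, -0.062, 0.021], 0.61)]
```

View pics/w3.png

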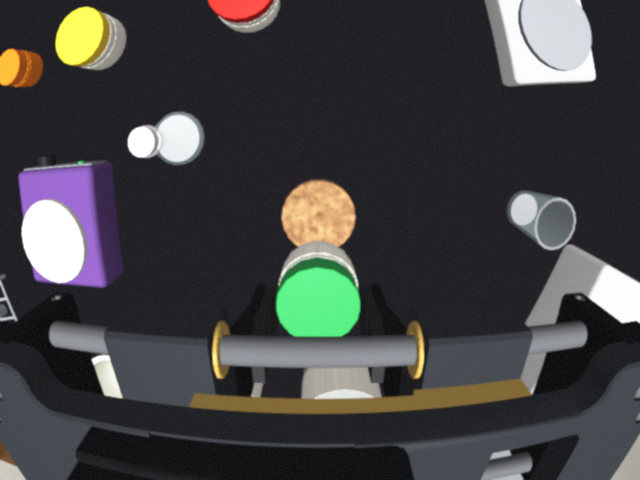

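The green jar is held upright at (318,300), with the cork stand at (318,217) and a bottle visible beyond at (340,390). I'll check how close that bottle stands before lowering.

```bash
python3 - <<'E'
from h import *
c=robot.camera('scene'); K=c['mtx']; T=np.linalg.inv(c['world_to_cam'])
for uv in [(445,343),(428,338),(483,313),(462,300),(400,266)]:
    d=T[:3,:3]@np.linalg.inv(K)@[*uv,1]; print(uv,(T[:3,3]-d*T[2,3]/d[2]).round(3))
print(robot.get_obs()['position'])
E
```

```text
(445, 343) [0.859 0.02  0.   ]
(428, 338) [0.826 0.008 0.   ]
(483, 313) [ 0.874  0.144 -0.   ]
(462, 300) [0.821 0.147 0.   ]
(400, 266) [0.654 0.143 0.   ]
[0.65753829 0.13494484 0.19157802]
```

>>> move_arm:
  series: "0 0 12 0 0 0; 0 0 36 0 0 0; 0 0 66 0 0 0; 0 0 96 0 0 0; 0 0 120 0 0 0; 0 0 134 0 0 0; 0 0 140 0 0 0; 0 0 143 0 0 0"

```text
time: 13.75
position: [0.6572, 0.1354, 0.047]
tool_rot: [0.0, 1.0, -0.0, -0.001]
ft_force: [0.9, 1.0, 0.6]
grip_width: 0.0405
grip_force: 12.0
```

>>> move_arm:
  series: "0 0 1 0 0 0; 0 0 2 0 0 0; 0 0 3 0 0 0; 0 0 3.5 0 0 0; 0 0 3.5 0 0 0"

```text
time: 14.17
position: [0.6586, 0.1356, 0.046]
tool_rot: [-0.0, 1.0, 0.0, 0.001]
ft_force: [0.4, -0.5, 0.7]
grip_width: 0.0405
grip_force: 12.0
```

>>> move_arm:
  series: "0 0 0 0 0 0; 0 0 0 0 0 0; 0 0 0 0 0 0; 0 0 0 0 0 0; 0 0 0 0 0 0"
  jaw: 0.8

```text
time: 14.58
position: [0.6576, 0.1354, 0.0448]
tool_rot: [0.0, 1.0, -0.0, -0.0]
ft_force: [-0.3, -0.8, 0.8]
grip_width: 0.0653
grip_force: 0.0
```

>>> move_arm:
  series: "0 0 -8 0 0 0; 0 0 -25 0 0 0; 0 0 -55 0 0 0; 0 0 -90 0 0 0; 0 0 -125 0 0 0; 0 0 -145 0 0 0; 0 0 -152 0 0 0; 0 0 -152 0 0 0"

```text
time: 15.25
position: [0.659, 0.1356, 0.1997]
tool_rot: [-0.0, 1.0, 0.0, 0.003]
ft_force: [-0.4, -0.5, -1.1]
grip_width: 0.0698
grip_force: 0.0
```

```bash
python3 - <<'E'
from h import *
look('wrist',['cork_stand_plate','green_jar_mid','yellow_jar_mid','red_jar_mid','stirrer_plate'],'w4')
look('scene',['green_jar_mid','yellow_jar_mid','red_jar_mid','stirrer_plate','balance_plate'])
E
```

```text
[0.6576 0.1355 0.1973] 0.06950783609423988 0.0
wrist cork_stand_plate []
wrist green_jar_mid [([0.473, -0.208, 0.021], 0.93), ([0.66, 0.134, 0.038], 0.57), ([0.454, 0.365, 0.051], 0.27)]
wrist yellow_jar_mid [([0.462, -0.095, 0.023], 0.71)]
wrist red_jar_mid []
wrist stirrer_plate [([0.666, -0.139, 0.063], 0.84)]
[0.6567 0.1354 0.1948] 0.0698695476892382 0.0
scene green_jar_mid [([0.471, -0.21, 0.021], 0.81), ([0.358, -0.061, 0.022], 0.77), ([0.367, -0.143, 0.019], 0.63)]
scene yellow_jar_mid [([0.458, -0.1, 0.028], 0.88)]
scene red_jar_mid [([0.451, 0.064, 0.021], 0.94), ([0.457, -0.102, 0.027], 0.68)]
scene stirrer_plate [([0.667, -0.138, 0.062], 0.69)]
scene balance_plate [([0.457, -0.1, 0.028], 0.35)]
```

>>> move_arm:
  series: "15 -5 0 0 0 0; 47 -15 0 0 0 0; 85 -27 0 0 0 0; 123 -39 0 0 0 0; 160 -51 0 0 0 0; 190 -60 0 0 0 0; 206 -65 0 0 0 0; 211 -67 0 0 0 0"
  jaw: 1

```text
time: 16.52
position: [0.4429, 0.0683, 0.1969]
tool_rot: [0.0, 1.0, 0.0, -0.002]
ft_force: [-0.7, 0.3, -0.9]
grip_width: 0.0869
grip_force: 0.0
```

>>> move_arm:
  series: "0 0 15 0 0 0; 0 0 45 0 0 0; 0 0 80 0 0 0; 0 0 115 0 0 0; 0 0 142 0 0 0; 0 0 157 0 0 0; 0 0 163 0 0 0; 0 0 163 0 0 0"

```text
time: 17.18
position: [0.4473, 0.0685, 0.0325]
tool_rot: [0.0, 1.0, 0.0, -0.001]
ft_force: [-0.1, 0.6, 0.1]
grip_width: 0.0871
grip_force: 0.0
```

>>> move_arm:
  series: "0 0 0 0 0 0; 0 0 0 0 0 0; 0 0 0 0 0 0; 0 0 0 0 0 0; 0 0 0 0 0 0; 0 0 0 0 0 0"
  jaw: 0.5
  newtons: 20

```text
time: 17.68
position: [0.4472, 0.0685, 0.0346]
tool_rot: [0.0, 1.0, -0.0, 0.001]
ft_force: [-0.2, 0.4, 4.7]
grip_width: 0.0589
grip_force: 20.0
```

>>> move_arm:
  series: "0 0 -4 0 0 0; 0 0 -12 0 0 0; 0 0 -25 0 0 0; 0 0 -45 0 0 0; 0 0 -70 0 0 0; 0 0 -95 0 0 0; 0 0 -120 0 0 0; 0 0 -135 0 0 0"

```text
time: 18.35
position: [0.4472, 0.0685, 0.1717]
tool_rot: [-0.0, 1.0, -0.0, 0.002]
ft_force: [0.4, -0.2, -1.5]
grip_width: 0.0589
grip_force: 20.0
```

>>> move_arm:
  series: "0 12 0 0 0 0; -1 38 0 0 0 0; -2 75 0 0 0 0; -3 113 0 0 0 0; -4 152 0 0 0 0; -6 190 0 0 0 0; -7 228 0 0 0 0; -8 262 0 0 0 0"

```text
time: 19.02
position: [0.4539, 0.3326, 0.1694]
tool_rot: [-0.0, 1.0, 0.0, -0.0]
ft_force: [0.2, -0.5, -1.4]
grip_width: 0.059
grip_force: 20.0
```

>>> move_arm:
  series: "0 20 0 0 0 0; 0 31 0 0 0 0; 0 35 0 0 0 0; 0 35 0 0 0 0; 0 35 0 0 0 0"

```text
time: 19.43
position: [0.4543, 0.3641, 0.1687]
tool_rot: [0.0, 1.0, -0.001, -0.001]
ft_force: [0.3, -0.2, -1.8]
grip_width: 0.0591
grip_force: 20.0
```

```bash
python3 - <<'E'
from h import *
look('wrist',['balance_plate','red_jar_mid'],'w5')
look('side',['balance_plate','red_jar_mid'])
E
```

```text
[0.4544 0.3639 0.1688] 0.0588369508594706 19.99970644712448
wrist balance_plate [([0.452, 0.361, 0.054], 0.77)]
wrist red_jar_mid [([0.455, 0.366, 0.16], 0.78)]
[0.4548 0.3641 0.1689] 0.058991318334421325 19.999660849571228
side balance_plate [([0.459, 0.371, 0.054], 0.67), ([0.46, -0.096, 0.022], 0.24)]
side red_jar_mid [([0.448, 0.367, 0.158], 0.57)]
```

View pics/w5.png

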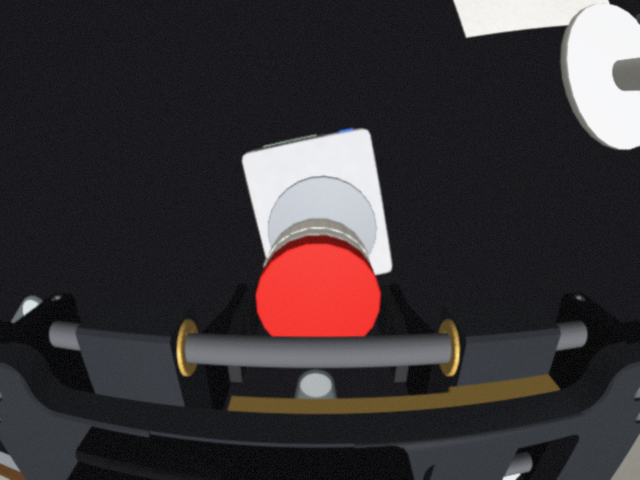

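The red jar is upright at (318,297) and the pan is centred near (322,231), so I'll shift about 3 mm in +y and lower it.

>>> move_arm:
  series: "0 1 10 0 0 0; 0 3 30 0 0 0; 0 3 50 0 0 0; 0 3 66 0 0 0; 0 3 76 0 0 0; 0 3 81 0 0 0; 0 3 83 0 0 0; 0 3 84 0 0 0"

```text
time: 20.4
position: [0.4548, 0.3685, 0.0848]
tool_rot: [0.0, 1.0, 0.0, 0.0]
ft_force: [-0.4, -0.3, -1.1]
grip_width: 0.059
grip_force: 20.0
```

>>> move_arm:
  series: "0 0 0.5 0 0 0; 0 0 1 0 0 0; 0 0 1.5 0 0 0; 0 0 1.5 0 0 0"

```text
time: 20.73
position: [0.4554, 0.3689, 0.0847]
tool_rot: [-0.0, 1.0, 0.001, 0.001]
ft_force: [-0.8, 0.4, 5.3]
grip_width: 0.0587
grip_force: 20.0
```

>>> move_arm:
  series: "0 0 0 0 0 0; 0 0 0 0 0 0; 0 0 0 0 0 0; 0 0 0 0 0 0; 0 0 0 0 0 0"
  jaw: 1

```text
time: 21.15
position: [0.4546, 0.3684, 0.0831]
tool_rot: [-0.0, 1.0, -0.0, -0.0]
ft_force: [0.0, -0.9, 0.1]
grip_width: 0.0831
grip_force: 0.0
```

>>> move_arm:
  series: "0 0 -8 0 0 0; 0 0 -25 0 0 0; 0 0 -55 0 0 0; 0 0 -85 0 0 0; 0 0 -108 0 0 0; 0 0 -115 0 0 0; 0 0 -115 0 0 0; 0 0 -115 0 0 0"

```text
time: 21.82
position: [0.4542, 0.3682, 0.1981]
tool_rot: [0.0, 1.0, -0.0, -0.0]
ft_force: [0.3, 0.2, -0.8]
grip_width: 0.087
grip_force: 0.0
```

```bash
python3 - <<'E'
from h import *
look('wrist',['red_jar_mid','yellow_jar_mid'])
look('side',['red_jar_mid','yellow_jar_mid','balance_plate'])
E
```

```text
[0.4537 0.3679 0.1971] 0.08735537613891187 0.0
wrist red_jar_mid [([0.452, 0.372, 0.072], 0.97)]
wrist yellow_jar_mid []
[0.4536 0.3679 0.1966] 0.08688954527419734 0.0
side red_jar_mid [([0.449, 0.37, 0.073], 0.59)]
side yellow_jar_mid [([0.459, -0.092, 0.02], 0.75)]
side balance_plate [([0.458, 0.369, 0.052], 0.93)]
```

>>> move_arm:
  series: "0 -15 0 0 0 0; -1 -48 0 0 0 0; -1 -86 0 0 0 0; -2 -125 0 0 0 0; -2 -164 0 0 0 0; -3 -203 0 0 0 0; -3 -242 0 0 0 0; -4 -281 0 0 0 0"

```text
time: 22.83
position: [0.4576, 0.0851, 0.1983]
tool_rot: [-0.0, 1.0, -0.0, -0.0]
ft_force: [0.9, -0.6, -0.4]
grip_width: 0.0871
grip_force: 0.0
```

>>> move_arm:
  series: "0 -39 0 0 0 0; -1 -78 0 0 0 0; -1 -117 0 0 0 0; -2 -150 0 0 0 0; -2 -172 0 0 0 0; -2 -183 0 0 0 0; -2 -183 0 0 0 0; -2 -183 0 0 0 0"

```text
time: 23.5
position: [0.4599, -0.0953, 0.1982]
tool_rot: [0.001, 1.0, 0.001, -0.0]
ft_force: [0.4, 0.7, -1.0]
grip_width: 0.0873
grip_force: 0.0
```

```bash
python3 - <<'E'
from h import *
look('wrist',['yellow_jar_mid'],'w6')
E
```

```text
[ 0.4599 -0.0945  0.1981] 0.08712291309644024 0.0
wrist yellow_jar_mid [([0.462, -0.096, 0.021], 0.72)]
```

View pics/w6.png

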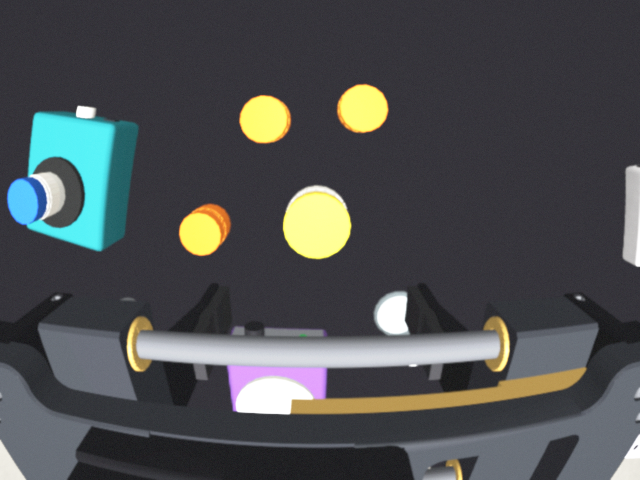

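The yellow lid is centred at (317,225) between the open fingers, and the orange jars, flask and stirrer are all clear. I'll descend.

>>> move_arm:
  series: "0 0 15 0 0 0; 0 0 45 0 0 0; 0 0 80 0 0 0; 0 0 115 0 0 0; 0 0 142 0 0 0; 0 0 157 0 0 0; 0 0 164 0 0 0; 0 0 164 0 0 0"

```text
time: 24.27
position: [0.4598, -0.0938, 0.0331]
tool_rot: [-0.001, 1.0, 0.001, -0.002]
ft_force: [0.3, -0.3, 0.9]
grip_width: 0.0865
grip_force: 0.0
```

>>> move_arm:
  series: "0 0 0 0 0 0; 0 0 0 0 0 0; 0 0 0 0 0 0; 0 0 0 0 0 0; 0 0 0 0 0 0; 0 0 0 0 0 0"
  jaw: 0.5

```text
time: 24.77
position: [0.4612, -0.0958, 0.0351]
tool_rot: [0.0, 1.0, -0.0, 0.001]
ft_force: [0.2, 0.2, 5.0]
grip_width: 0.0586
grip_force: 20.0
```

>>> move_arm:
  series: "0 0 -4 0 0 0; 0 0 -12 0 0 0; 0 0 -25 0 0 0; 0 0 -45 0 0 0; 0 0 -70 0 0 0; 0 0 -98 0 0 0; 0 0 -125 0 0 0; 0 0 -145 0 0 0"

```text
time: 25.43
position: [0.4607, -0.0956, 0.1818]
tool_rot: [0.0, 1.0, -0.0, 0.001]
ft_force: [0.4, -0.4, -2.0]
grip_width: 0.0584
grip_force: 20.0
```

>>> move_arm:
  series: "-12 -3 0 0 0 0; -38 -8 0 0 0 0; -73 -16 0 0 0 0; -110 -24 0 0 0 0; -145 -32 0 0 0 0; -178 -39 0 0 0 0; -198 -43 0 0 0 0; -206 -45 0 0 0 0"

```text
time: 26.1
position: [0.6693, -0.1413, 0.1793]
tool_rot: [-0.0, 1.0, -0.0, 0.001]
ft_force: [-0.5, -0.5, -1.8]
grip_width: 0.0591
grip_force: 20.0
```

>>> move_arm:
  series: "0 0 0 0 0 0; 0 0 0 0 0 0"

```text
time: 26.27
position: [0.6648, -0.1399, 0.1787]
tool_rot: [-0.0, 1.0, 0.001, -0.002]
ft_force: [-0.5, 0.9, -2.4]
grip_width: 0.0592
grip_force: 20.0
```

```bash
python3 - <<'E'
from h import *
look('wrist',['stirrer_plate','yellow_jar_mid'],'w7')
look('side',['stirrer_plate','yellow_jar_mid'])
E
```

```text
[ 0.6644 -0.1398  0.1789] 0.05881113993025755 19.999270141124725
wrist stirrer_plate [([0.665, -0.137, 0.066], 0.66)]
wrist yellow_jar_mid [([0.663, -0.138, 0.169], 0.63)]
[ 0.6651 -0.1401  0.1796] 0.058820849369649805 19.999307692050934
side stirrer_plate [([0.666, -0.139, 0.062], 0.8)]
side yellow_jar_mid [([0.666, -0.141, 0.166], 0.7)]
```

View pics/w7.png

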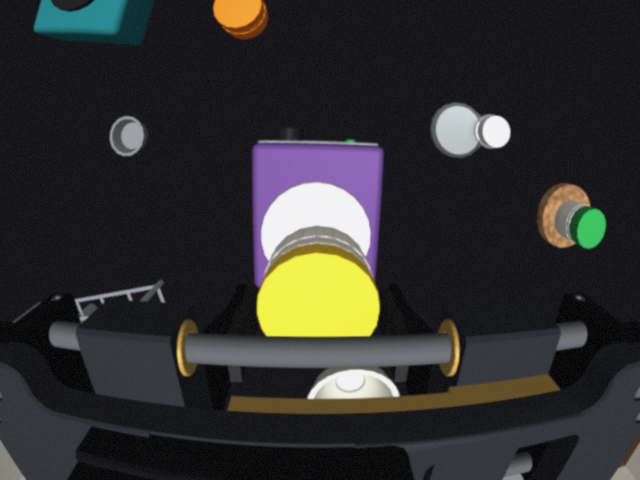

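The yellow jar is upright at (318,305) and centred over the white plate (316,232). I'll lower it.

>>> move_arm:
  series: "0 0 10 0 0 0; 0 0 30 0 0 0; 0 0 50 0 0 0; 0 0 64 0 0 0; 0 0 74 0 0 0; 0 0 79 0 0 0; 0 0 81 0 0 0; 0 0 82 0 0 0"

```text
time: 27.23
position: [0.6669, -0.1406, 0.0976]
tool_rot: [-0.0, 1.0, -0.0, 0.0]
ft_force: [0.0, 0.3, -2.0]
grip_width: 0.0589
grip_force: 20.0
```

>>> move_arm:
  series: "0 0 0.5 0 0 0; 0 0 1 0 0 0; 0 0 1.5 0 0 0; 0 0 1.5 0 0 0"

```text
time: 27.57
position: [0.6676, -0.1409, 0.0972]
tool_rot: [0.0, 1.0, -0.0, 0.001]
ft_force: [-0.9, -0.2, 2.1]
grip_width: 0.0588
grip_force: 20.0
```

>>> move_arm:
  series: "0 0 0 0 0 0; 0 0 0 0 0 0; 0 0 0 0 0 0; 0 0 0 0 0 0; 0 0 0 0 0 0"
  jaw: 1

```text
time: 27.98
position: [0.6666, -0.1405, 0.0957]
tool_rot: [0.0, 1.0, 0.0, -0.0]
ft_force: [0.1, -0.5, -0.2]
grip_width: 0.0825
grip_force: 0.0
```

>>> move_arm:
  series: "0 0 -8 0 0 0; 0 0 -25 0 0 0; 0 0 -55 0 0 0; 0 0 -85 0 0 0; 0 0 -115 0 0 0; 0 0 -140 0 0 0; 0 0 -150 0 0 0; 0 0 -150 0 0 0"

```text
time: 28.65
position: [0.6685, -0.1411, 0.2498]
tool_rot: [-0.0, 1.0, -0.001, 0.003]
ft_force: [-0.2, 0.1, -0.8]
grip_width: 0.0869
grip_force: 0.0
```

>>> move_arm:
  series: "30 30 0 0 0 0; 60 60 0 0 0 0; 90 90 0 0 0 0; 120 120 0 0 0 0; 140 140 0 0 0 0; 140 140 0 0 0 0; 140 140 0 0 0 0; 140 140 0 0 0 0"

```text
time: 29.32
position: [0.5268, -0.0007, 0.245]
tool_rot: [-0.0, 1.0, -0.0, -0.0]
ft_force: [0.8, 0.3, -0.4]
grip_width: 0.0869
grip_force: 0.0
```

```bash
python3 - <<'E'
from h import *
J=['red_jar_mid','yellow_jar_mid','blue_jar_mid','green_jar_mid','flask_mid','beaker_mid']
look('wrist',J,'w8')
look('scene',J,'s8'); look('side',J,'d8')
E
```

```text
[ 0.5273 -0.0012  0.2451] 0.08670694882103329 0.0
wrist red_jar_mid [([0.453, 0.368, 0.076], 0.68)]
wrist yellow_jar_mid []
wrist blue_jar_mid [([0.42, -0.353, 0.094], 0.82)]
wrist green_jar_mid [([0.472, -0.207, 0.025], 0.95), ([0.361, -0.059, 0.02], 0.8), ([0.369, -0.145, 0.022], 0.7)]
wrist flask_mid [([0.578, -0.007, 0.045], 0.93)]
wrist beaker_mid [([0.646, 0.363, 0.035], 0.86)]
[ 0.527  -0.001   0.2456] 0.08702938178086166 0.0
scene red_jar_mid [([0.454, 0.368, 0.074], 0.58)]
scene yellow_jar_mid [([0.574, -0.004, 0.046], 0.69), ([0.665, -0.143, 0.09], 0.64)]
scene blue_jar_mid [([0.418, -0.358, 0.093], 0.89), ([0.575, -0.007, 0.043], 0.2)]
scene green_jar_mid [([0.36, -0.058, 0.022], 0.91), ([0.663, 0.137, 0.036], 0.77), ([0.469, -0.209, 0.022], 0.73)]
scene flask_mid [([0.574, -0.005, 0.045], 0.65)]
scene beaker_mid [([0.65, 0.361, 0.035], 0.71)]
[ 5.267e-01 -5.000e-04  2.459e-01] 0.08672473864229545 0.0
side red_jar_mid [([0.45, 0.371, 0.074], 0.9), ([0.418, -0.356, 0.072], 0.52)]
side yellow_jar_mid [([0.666, -0.14, 0.084], 0.6)]
side blue_jar_mid [([0.42, -0.358, 0.092], 0.57)]
side green_jar_mid [([0.66, 0.138, 0.038], 0.9), ([0.468, -0.205, 0.02], 0.67), ([0.369, -0.139, 0.019], 0.63)]
side flask_mid [([0.577, -0.003, 0.048], 0.85), ([0.672, -0.141, 0.084], 0.64)]
side beaker_mid [([0.649, 0.361, 0.03], 0.86)]
```

View pics/s8.png

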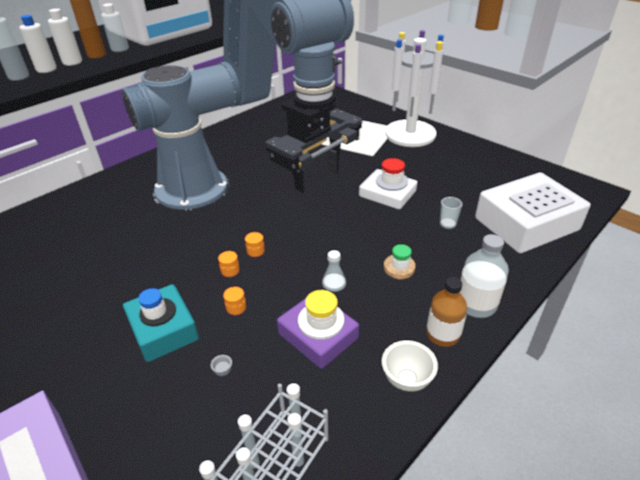

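View pics/w8.png

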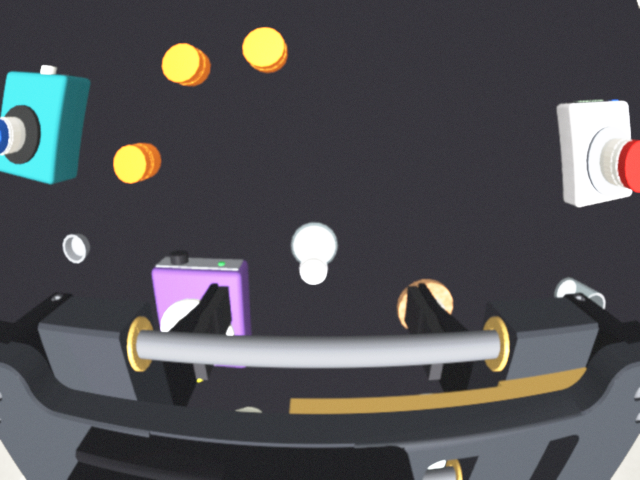

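In the scene view all four jars stand upright and centred on their stations: red (392,172), green (401,258), yellow (321,310), blue (153,305). The flask (334,272) and beaker (450,212) have not moved, and the gripper is clear.

```bash
python3 -c "
from rig import robot
print(robot.hand_in())"
```

```text
the job is handed in; nothing more can be done
None
```

I set all four jars upright on their stations and handed the job in; the last pictures showed each jar centred on its station and the flask and beaker unmoved, but hand-in returned no verdict.

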